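# Tip the instrument case over onto its taped soldering place

## Robot

A 6-joint arm with a two-finger parallel gripper is mounted at the origin on the work surface. World frame = base frame: x ahead of the robot, y to its left, z up, the work surface at z = 0. Lengths are in m, angles in rad, forces in N, time in s.
With the tool pointing down it reaches from about 0.325 to 0.9 m from the base axis. Payload 6.1 kg.
Tool frame: the origin (TCP) lies midway between the tips of the shut fingers; the grasp point (between the pads) lies robot.grip_point_offset behind it (robot.grip_point_offset is the distance from the TCP to the grasp point, in m); z points along the fingers, y is the direction in which the jaws open and shut (so a half turn about z gives the same grasp; the last joint's range is limited). The gripper opens to 87 mm and grips with 3 to 60 N. Pads are 19 mm wide; open, the fingers measure 117 mm over their backs; the gripper's body (75 mm by 190 mm) begins 51 mm behind the grasp point.
Start: joints at [1.154, 0.22, 1.526, -0, 1.395, -0.126], TCP at [0.179, 0.599, 0.223] pointing down, gripper open.
Joint ranges: [-2.98, 2.98], [-0.91, 2.08], [0.09, 2.57], [-1.24, 4.39], [0.2, 2.65], [-2.68, 2.68]. Speed limits (rad/s): [2.57, 2.57, 3.01, 3.14, 3.14, 3.14].

## Interface

Orientations are given as a rotation vector (axis times angle).
In Python, from rig import robot, hand, observe, optics gives the robot as it stands. Calls block until the motion is done:
- robot.goto(position, orientation): joint-space move of the TCP to a pose.
- robot.move_linear(position, feed=0.15, orientation=None): straight line of the TCP; orientation=None keeps the orientation; feed is the mean speed in m/s.
- robot.set_joints(angles): joint-space move.
- hand.release() and hand.close(strength=None): open the fingers fully, or close them until they stop; strength is the grip in N (None keeps the last).
- robot.sleep(seconds).
- robot.solve_ik(position, orientation): joint angles nearest the present ones, or None.
- observe(): the state.
- optics.read_camera(name): name is "scene" or "top" or "wrist"; returns (picture, depth): 384x512x3 uint8, red, green, blue; 384x512 float32, m along the optical axis (not along the pixel's ray), 0 where there is no reading.
- optics.camera_params(name): a dict with "camera_matrix" (3x3 intrinsics, pixels), "rvec" (rotation vector, rad) and "tvec" (3), from world to camera coordinates, as OpenCV has them. Camera axes: x right, y down, z forward; pixel columns grow to the right and rows downward; lengths in m; the calibration is good to about 2 mm. A picture is of the moment at which its call begins: read the wrist's pose just before it. camera_params takes no time and is no camera call; for the wrist camera it gives the pose at the moment of the call.
A pose or a line that the arm cannot do raises robot.IKError and nothing moves.
- robot.job_done(): hands the job in, once; it reports no verdict.
The state is a dict: "time": time; "joint_positions": joint angles; "joint_vel": joint speeds; "tau": joint torques, N m; "ee_pos": TCP position; "tcp_rot": TCP orientation; "contact_force": force on the tool from outside, world axes, zero at the start; "moment": the same for the moment, N m; "opening": opening from 0.0 (shut) to 1.0 (fully open).
Only numpy, scipy, OpenCV 4.12 (cv2) and the standard library are available. Lean on these libraries where they do the work, as an engineer would, in place of code of your own. Each camera call takes 0.05 s, during which the arm holds its last target. There are 200 camera calls.

## Task

Tip the standing orange instrument case over, by gently pushing near its top with the fingers, so that it falls onto its plain front and comes to lie flat with the circuit board facing up, wholly within the yellow tape rectangle (lying on the tape is fine). It must land there from the one tip: do not pinch, lift or carry it, nor let it land outside and shift it in afterwards. Leave the grey case standing and everything else where it is.

Things in the scene. Friction and masses are not known exactly. Their poses are not given: they have to be found in the camera images.
- case: Orange plastic instrument case standing loose on its small end: 130 mm tall (z), 85 wide (y), 45 thick (x), 0.25-0.5 kg, centre of mass in the middle; pushed near the top it pivots without skidding and falls by itself once leaned 19 degrees. Origin: centre of the end it stands on. x points out of its plain front, to the tape; the circuit-board side (green board, flush in an orange frame) is at -x. z: to its top.
- zone: Yellow tape rectangle flat on the table, 186 mm (x) by 141 mm (y) to the outer tape edges, tape 12 mm wide. Origin: its centre. The case stands over the tape of its -x end; x leads away from the case, within 4 degrees of the case's x axis. Tipped straight over its lower front edge, the case comes to lie at most 8 mm off the centre each way.
- grey_case: A second case of just the same size and make, but grey, standing upright with no tape in front of it: its glue is curing, and it must stay standing. Origin: centre of the end it stands on; axes as for the orange case.
- spool: Loose bystander, leave it alone. Metal solder spool, 44 mm across, 38 mm tall, standing in front of the grey case. Origin: centre of its underside.
- jar: Loose bystander, leave it alone. Small white jar with a blue cap, 36 mm across, 50 mm tall, standing beside the orange case, about 90 mm from its middle on its +y side. Origin: centre of its underside.
- screwdriver: Loose bystander, leave it alone. Red-handled screwdriver lying across the table beyond the cases. Origin: on its underside, x along the tool.
- cutters: Loose bystander, leave it alone. Green-handled side cutters lying flat at the left. Origin: middle, on the underside.
- tin: Loose bystander, leave it alone. Low round steel tin of tip cleaner, 68 mm across, 22 mm tall, at the right. Origin: centre of its underside.
- case_corner0 (a point): Corner of the orange case's plain front face (the 130 x 85 mm face that ends up underneath), at its -y side, foot end.
- case_corner1 (a point): Corner of the orange case's plain front face (the 130 x 85 mm face that ends up underneath), at its +y side, foot end.
- case_corner2 (a point): Corner of the orange case's plain front face (the 130 x 85 mm face that ends up underneath), at its -y side, top end.
- case_corner3 (a point): Corner of the orange case's plain front face (the 130 x 85 mm face that ends up underneath), at its +y side, top end.

How it is judged:
On the way:
1. the orange case is tipped past its balance towards the tape by the push (angle between case's own z axis and vertical above 0.5 rad and angle between case's own x axis and vertical above 2 rad).
At the end, for the whole second after the job is handed in: The orange case lies flat on the table (within about 5 degrees), circuit board up, at rest, with its whole outline within the outer edges of the yellow tape; the grey case stands upright; no bystander has moved more than 15 mm (angle between case's own x axis and vertical above 3.05 rad and x of case_corner0 in the frame of zone between -0.093 and 0.093 m and y of case_corner0 in the frame of zone between -0.0705 and 0.0705 m and x of case_corner1 in the frame of zone between -0.093 and 0.093 m and y of case_corner1 in the frame of zone between -0.0705 and 0.0705 m and x of case_corner2 in the frame of zone between -0.093 and 0.093 m and y of case_corner2 in the frame of zone between -0.0705 and 0.0705 m and x of case_corner3 in the frame of zone between -0.093 and 0.093 m and y of case_corner3 in the frame of zone between -0.0705 and 0.0705 m and height (world z) of case below 0.027 m and linear speed of case below 0.02 m/s and angle between grey_case's own z axis and vertical below 0.1 rad and not (distance of any of spool, jar, screwdriver, cutters, tin, grey_case from where it was at the start of the episode above 0.015 m)); the robot touches nothing.
It fails at once if the orange case is lifted or carried off the table (height (world z) of case above 0.04 m or (angle between case's own z axis and vertical below 0.15 rad and height (world z) of case above 0.01 m)).
It fails at once if the orange case lies down outside the tape rectangle (angle between case's own z axis and vertical above 1.48 rad and not (x of case_corner0 in the frame of zone between -0.093 and 0.093 m and y of case_corner0 in the frame of zone between -0.0705 and 0.0705 m and x of case_corner1 in the frame of zone between -0.093 and 0.093 m and y of case_corner1 in the frame of zone between -0.0705 and 0.0705 m and x of case_corner2 in the frame of zone between -0.093 and 0.093 m and y of case_corner2 in the frame of zone between -0.0705 and 0.0705 m and x of case_corner3 in the frame of zone between -0.093 and 0.093 m and y of case_corner3 in the frame of zone between -0.0705 and 0.0705 m)).
It fails at once if the orange case falls on another face than its plain front (angle between case's own z axis and vertical above 1 rad and angle between case's own x axis and vertical below 2.2 rad).
It fails at once if the orange case is squeezed or pushed roughly (over 25 N) (contact force between the fingers and case above 25 N).
It fails at once if a bystander is moved more than 15 mm, or the grey case tipped (distance of any of spool, jar, screwdriver, cutters, tin, grey_case from where it was at the start of the episode above 0.015 m or angle between grey_case's own z axis and vertical above 0.2 rad).
It also fails if it takes over 35 s, if anything falls off the work surface, if the arm or the gripper's body presses on something with over 40 N, if the wrist force passes 120 N, or if a joint passes its speed limit or range.

## Working session

There is one attempt and no reset: what is moved stays moved. The work goes in short steps, each a Python script; the robot and the scene stay as the last script left them, time stands still between calls to the robot, and variables do not carry over. Pictures are saved under pics/ and viewed, about 8 in all and at most 12, crops included, and the job is handed in when it is done.

```bash
mkdir -p pics; ls; cat > h.py <<'E'
import numpy as np, cv2
from rig import robot, hand, observe, optics
def cam(n):
    p=optics.camera_params(n); K=np.array(p["camera_matrix"]);R=cv2.Rodrigues(np.array(p["rvec"],float))[0];t=np.array(p["tvec"],float).ravel()
    im,d=optics.read_camera(n); return im,d,K,R,t
def cloud(d,K,R,t):
    v,u=np.indices(d.shape); c=np.stack([(u-K[0,2])/K[0,0]*d,(v-K[1,2])/K[1,1]*d,d],-1)
    return (c-t)@R   # R^T (c-t)
def onplane(uv,K,R,t,z=0.):
    uv=np.atleast_2d(uv).astype(float); r=np.c_[uv,np.ones(len(uv))]@np.linalg.inv(K).T@R; o=-R.T@t
    return o+r*((z-o[2])/r[:,2])[:,None]
E
python3 - <<'E'
from h import *
for n in("scene","top"):
    im,d,K,R,t=cam(n); cv2.imwrite(f"pics/{n}0.png",im[:,:,::-1]); np.savez(f"{n}0.npz",im=im,d=d,K=K,R=R,t=t)
    print(n,-R.T@t,R[2],K[0,0],(d>0).mean())
s=observe(); print(s["time"],s["ee_pos"],s["tcp_rot"],s["opening"],robot.grip_point_offset)
E
```

```text
pics
scene [1.35766813 0.15387099 1.33425689] [-0.51432129 -0.10841753 -0.8507169 ] 480.0252602515706 0.9960123697916666
top [0.3668404  0.01575261 1.63410021] [ 0.14682849 -0.011202   -0.98909853] 459.1642580447152 0.9958902994791666
0.1 [0.17900318 0.59824572 0.22153892] [-4.55168005e-01 -3.10800945e+00  2.65058978e-03] 0.9992198205012457 0.0187
```

View pics/scene0.png

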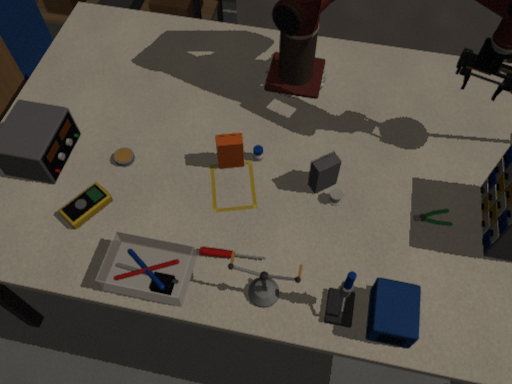

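View pics/top0.png

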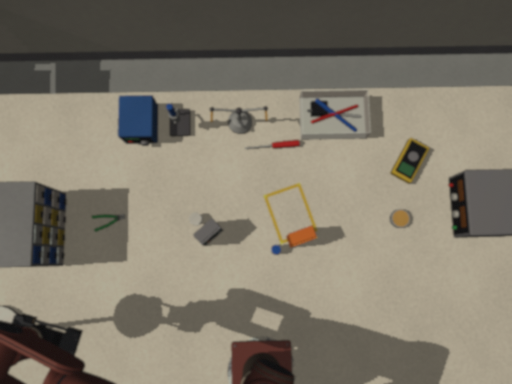

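The scene view shows the orange case at (230,151), the tape beyond it at (233,185), the jar at (258,152) and the grey case at (324,172). In the top view the case is at (301,236), the tape rectangle at (290,212), the jar at (276,249) and the grey case at (208,232). The case falls away from the robot, so I push from the robot side.

```bash
cat > m.py <<'E'
from h import *
for n in("scene","top"):
    f=np.load(f"{n}0.npz"); im,d,K,R,t=[f[k] for k in("im","d","K","R","t")]
    P=cloud(d,K,R,t); h=cv2.cvtColor(im,cv2.COLOR_RGB2HSV); H,S,V=h[...,0],h[...,1],h[...,2]
    reg=(P[...,0]>.25)&(P[...,0]<.75)&(P[...,1]>-.3)&(P[...,1]<.05)
    tape=reg&(H>=19)&(H<=32)&(S>120)&(abs(P[...,2])<.012)
    org=reg&(H<=17)&(S>150)&(P[...,0]<.6)
    print(n,"tape px",tape.sum(),"table z",np.median(P[reg&(S<80)][:,2]))
    v,u=np.nonzero(tape); T=onplane(np.c_[u,v],K,R,t)[:,:2]
    (c,wh,a)=cv2.minAreaRect((T*1000).astype(np.float32)); print(" tape rect",c,wh,a)
    box=cv2.boxPoints((c,wh,a)); print(box.round().tolist())
    np.save(n+"_tape.npy",T)
    O=P[org]; print(" org",len(O),np.percentile(O[:,2],[2,50,90,98]))
    top=org&(P[...,2]>.118)&(P[...,2]<.145)
    v,u=np.nonzero(top); zt=.13; Q=onplane(np.c_[u,v],K,R,t,zt)[:,:2]*1000
    print(" case top",len(Q),cv2.minAreaRect(Q.astype(np.float32)))
    blue=reg&(H>100)&(H<125)&(S>120)
    v,u=np.nonzero(blue); print(" jar cap",len(u),onplane([[u.mean(),v.mean()]],K,R,t,.05)[0],np.median(P[blue][:,2]))
E
python3 m.py
```

```text
scene tape px 458 table z -0.0015454837703638593
 tape rect (541.1160888671875, -113.48558807373047) (184.84585571289062, 140.69386291503906) 18.24098014831543
[[431.0, -76.0], [475.0, -209.0], [651.0, -151.0], [607.0, -18.0]]
 org 853 [0.01045133 0.09970916 0.12959944 0.13252194]
 case top 341 ((459.5633544921875, -138.35049438476562), (55.54200744628906, 81.89302825927734), 19.610605239868164)
 jar cap 67 [ 0.41751849 -0.05471565  0.05      ] 0.04751998230939759
top tape px 330 table z 0.0003239866749439327
 tape rect (542.4379272460938, -112.607666015625) (182.6318359375, 137.57867431640625) 18.29658317565918
[[434.0, -76.0], [477.0, -207.0], [651.0, -149.0], [608.0, -19.0]]
 org 347 [0.07085982 0.12950798 0.13393741 0.1376109 ]
 case top 323 ((451.5193786621094, -139.67095947265625), (40.6778564453125, 85.52169036865234), 19.135953903198242)
 jar cap 55 [0.50941675 0.0525672  0.05      ] 0.05194735832416812
```

Both views agree. The zone centre is (0.542,-0.113) with yaw 18.3°, and its size matches. The case is at about (0.452,-0.139) with yaw 19°, and its top is at z = 0.13. A straight tip should land about 7 mm short of centre, with 28 mm of margin. Next I shut the fingers, hover behind the case and take a closer look.

```bash
python3 - <<'E'
from h import *
a=np.radians(19.); u=np.array([np.cos(a),np.sin(a),0]); c=np.array([.4525,-.139,0])
best=None
for b in(a,a+np.pi,a-np.pi):
    r=np.pi*np.array([np.cos(b/2),np.sin(b/2),0])
    q=robot.solve_ik(c-.065*u+[0,0,.24],r); q2=robot.solve_ik(c-.065*u+[0,0,.112],r)
    print(b,q,q2)
    if q is not None and q2 is not None and (best is None or abs(q[5])<abs(best[0][5])): best=(q,r)
np.save("rot.npy",best[1])
hand.close(5); robot.goto(c-.065*u+[0,0,.24],best[1])
im,d,K,R,t=cam("wrist"); cv2.imwrite("pics/w1.png",im[:,:,::-1]); np.savez("w1.npz",im=im,d=d,K=K,R=R,t=t)
im2,*_=cam("scene"); cv2.imwrite("pics/s1.png",im2[60:260,130:400,::-1].repeat(2,0).repeat(2,1))
P=cloud(d,K,R,t);h=cv2.cvtColor(im,cv2.COLOR_RGB2HSV)
m=(h[...,0]<18)&(h[...,1]>150)&(abs(P[...,2]-.13)<.006)
v,x=np.nonzero(m); print(m.sum(),cv2.minAreaRect((onplane(np.c_[x,v],K,R,t,.13)[:,:2]*1000).astype(np.float32)))
s=observe();print(s["time"],s["ee_pos"],s["opening"],s["contact_force"])
E
```

```text
0.33161255787892263 [-5.75830386e-01 -2.99320369e-01  1.99783979e+00 -4.44089210e-16
  1.44307323e+00  6.63353383e-01] [-5.75830386e-01 -1.67088530e-01  2.13945080e+00 -4.44089210e-16
  1.16923038e+00  6.63353383e-01]
3.4732052114687155 [-0.57583039 -0.29932037  1.99783979  0.          1.44307323 -2.47823927] [-0.57583039 -0.16708853  2.1394508   0.          1.16923038 -2.47823927]
-2.8099800957108707 [-5.75830386e-01 -2.99320369e-01  1.99783979e+00 -4.44089210e-16
  1.44307323e+00 -2.47823927e+00] [-5.75830386e-01 -1.67088530e-01  2.13945080e+00 -4.44089210e-16
  1.16923038e+00 -2.47823927e+00]
5205 ((451.1418151855469, -142.95538330078125), (43.65795135498047, 83.59979248046875), 18.467586517333984)
4.5 [ 0.39130317 -0.15972785  0.2399928 ] 0.004164133643944326 [0.2156678  0.70224272 0.81816182]
```

View pics/w1.png

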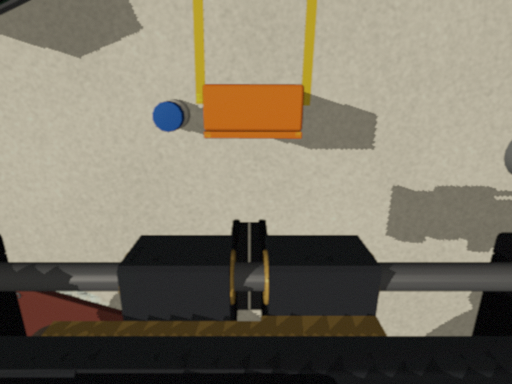

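View pics/s1.png

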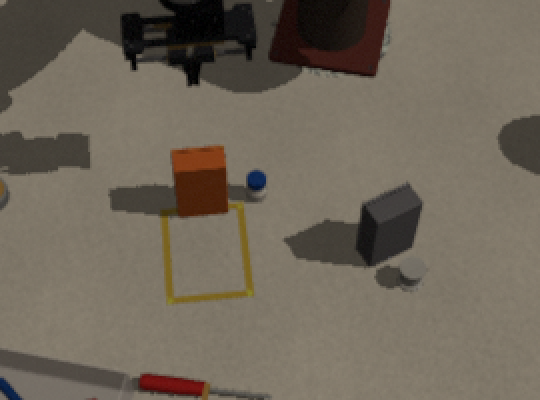

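The wrist view shows the case top at (253,108) px, the jar at (169,116) clear of the push line, and the fingers at column 249. They are centred on the case to about 4 mm, and the fitted yaw is 18.5°. The scene crop shows the fingers behind the case with the path free. Now I lower and push slowly, watching the force.

```bash
python3 - <<'E'
from h import *
a=np.radians(18.6); u=np.array([np.cos(a),np.sin(a),0]); c=np.array([.4515,-.1415,.112])
r=np.pi*np.array([np.cos(a/2),np.sin(a/2),0])
robot.move_linear(c-.065*u,feed=.12,orientation=r)
f0=np.array(observe()["contact_force"])
robot.move_linear(c-.040*u,feed=.06)
fell=False
for k in np.arange(-.034,.0185,.004):
    robot.move_linear(c+k*u,feed=.03)
    f=(np.array(observe()["contact_force"])-f0)
    # orange still standing next to the fingers?
    im,d,K,R,t=cam("wrist"); P=cloud(d,K,R,t); h=cv2.cvtColor(im,cv2.COLOR_RGB2HSV)
    m=(h[...,0]<18)&(h[...,1]>150)&(P[...,0]>.4)&(P[...,2]>.01)
    z=np.percentile(P[m][:,2],97) if m.sum()>50 else -1
    print(round(k,3),f.round(2),round(z,3))
    if -1<z<.115 : fell=True;break
    if np.linalg.norm(f)>12: print("force");break
s=observe(); print(s["time"],s["ee_pos"],fell)
if fell: 
    robot.move_linear(c-.03*u,feed=.15); robot.move_linear(c-.03*u+[0,0,.15],feed=.2)
im,*_=cam("scene"); cv2.imwrite("pics/s2.png",im[60:260,130:400,::-1].repeat(2,0).repeat(2,1))
E
```

```text
-0.034 [-0.12  0.64  0.01] 0.131
-0.03 [-0.44 -0.47  0.58] 0.131
-0.026 [-0.49  0.36  0.23] 0.133
-0.022 [-0.44  0.17 -0.76] 0.134
-0.018 [-0.45  0.53  0.86] 0.135
-0.014 [-0.07  0.44  0.55] 0.135
-0.01 [-0.02 -1.44 -0.38] 0.136
-0.006 [ 0.44  0.59 -0.01] 0.136
-0.002 [0.22 0.77 1.19] 0.137
0.002 [-0.2   0.24  0.59] 0.046
9.6833 [ 0.45345298 -0.14081519  0.11199626] True
```

View pics/s2.png

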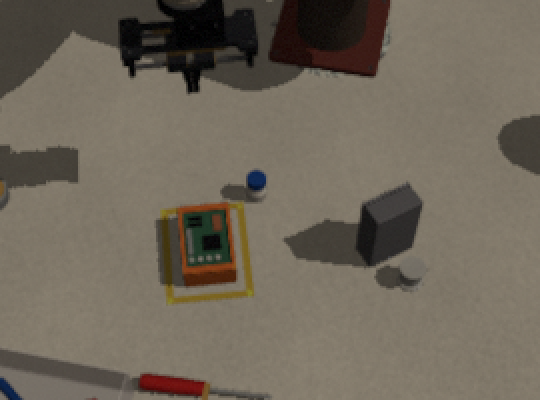

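The case fell cleanly. The crop shows it at (207,245) with the board up inside the tape, while the grey case, jar and spool are unchanged. I'll do one numeric check and then hand in.

```bash
python3 - <<'E'
from h import *
im,d,K,R,t=cam("top"); P=cloud(d,K,R,t); h=cv2.cvtColor(im,cv2.COLOR_RGB2HSV)
reg=(P[...,0]>.4)&(P[...,0]<.7)&(P[...,1]>-.25)&(P[...,1]<.0)&(P[...,2]>.033)&(P[...,2]<.056)&(h[...,1]>90)&~((h[...,0]>98)&(h[...,0]<130))
n,l,st,_=cv2.connectedComponentsWithStats(reg.astype(np.uint8)); m=l==1+st[1:,4].argmax()
v,x=np.nonzero(m); Q=(onplane(np.c_[x,v],K,R,t,.045)[:,:2]*1000).astype(np.float32); rc=cv2.minAreaRect(Q)
a=np.radians(18.3); M=np.array([[np.cos(a),np.sin(a)],[-np.sin(a),np.cos(a)]])
print(rc,"z",np.percentile(P[m][:,2],[5,50,95]))
print("corners in zone mm",((cv2.boxPoints(rc)-[541.8,-113])@M.T).round(1).tolist())
old=np.load("top0.npz")["im"]; df=np.abs(im.astype(int)-old).sum(2)>90
n,l,st,ce=cv2.connectedComponentsWithStats(df.astype(np.uint8)); print([(s.tolist()) for s in st[1:] if s[4]>15])
s=observe();print(s["time"],s["ee_pos"])
robot.job_done()
E
```

```text
((542.1905517578125, -108.50457000732422), (130.19969177246094, 86.00358581542969), 18.516416549682617) z [0.03711777 0.04379131 0.05045511]
corners in zone mm [[-63.5, 46.9], [-63.2, -39.1], [67.0, -38.6], [66.7, 47.4]]
[[246, 191, 238, 183, 15056], [401, 221, 7, 6, 25], [150, 288, 116, 48, 3064], [0, 314, 117, 70, 4750], [323, 319, 23, 5, 39], [177, 337, 57, 47, 1785], [245, 354, 45, 30, 458], [439, 354, 16, 30, 245], [384, 374, 23, 10, 122], [365, 376, 17, 8, 67]]
11.05 [ 0.42228591 -0.15054462  0.26014193]
the job is handed in; nothing more can be done
```

I tipped the orange case over with one slow push of the shut fingers near its top, and it fell onto its plain front inside the tape. I then backed the fingers off, raised them and handed the job in at about 11 s. `job_done()` reports no verdict, so these are my own last checks:

- **Landing:** in the top view the case lies board up. It measures 130 × 86 mm, with its top at about z = 0.044 m. Its corners in the zone frame are x −64 to +67 mm and y −39 to +47 mm, against limits of ±93 and ±70.5 mm.
- **Force:** the readings during the push stayed within about 1.5 N, which is little more than sensor noise.
- **Other objects:** the scene picture shows the grey case standing and the jar, spool and screwdriver where they were. Comparing the top view before and after, the changes are mostly around the case and along the arm and its shadow. One small patch (25 px) is at the tin's lower edge. I took it to be the arm's shadow and did not look closer, as the arm never came near the tin.
- **Disagreements:** the first jar position from the top camera came out wrong, because the gathered blue pixels took in something else or the wrong region. I used the scene and wrist views for the jar instead. The views also differed by about 4 mm on the case's y position, so I took a value between them.

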